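# Make up two woodworking course kits

### The job

Make up the two course kits from the stock in the middle of the bench. In the deep grey box pack the heaviest part lowest: lay the long beech block flat in the middle, lengthways along the box, then lay the plywood board squarely on top of it, and stand the larger wooden knob upright on the middle of the board. In the divided plywood tray lay the short beech block flat in the wide compartment and stand the larger steel corner bracket on its foot in the narrow one; leave the smaller knob, the smaller bracket and the tape measure where they lie.

Things in the scene. Friction and masses are not known exactly. Their poses are not given: they have to be found in the camera images.
- box: Deep open grey plastic box, fixed to the bench, left or right of the stock. Outside 200 long (its x) by 150 wide (its y) by 75 high; walls 3, floor 3 thick, inside 194 by 144. Origin: centre of its underside, on the bench; z up. Its long axis x points away from the robot (world x) within 0.38 rad.
- tray: Low open plywood tray, fixed to the bench on the other side of the stock. Outside 222 long (its x) by 150 wide (its y) by 30 high; walls and floor 4 thick. Origin: centre of its underside, on the bench; z up, x away from the robot (world x) within 0.38 rad. A 4 thick divider, as high as the walls, stands across it at x = -13: the narrow compartment spans x = -107 to -15 (centre x = -61), the wide one x = -11 to 107 (centre x = 48); both span y = -71 to 71.
- long_block_c (a point): Centre of the long beech block (about 0.13 kg): 120 long (x), 50 wide (y), 28 high, lying flat on the bench. z up.
- short_block_c (a point): Centre of the short beech block (about 0.07 kg): 75 long (x), 45 wide (y), 28 high, lying flat on the bench. z up.
- board_c (a point): Centre of the plywood board (about 0.05 kg): 100 long (x), 54 wide (y), 12 thick, with a small drilled hole near each corner, lying flat on the bench. z up.
- large_knob_c (a point): Centre, half-way up, of the larger turned wooden knob (about 0.02 kg): mushroom shape, head 40 across, 30 high, standing upright on its flat foot 30 across. The head is widest from 15.5 to 24 above the foot, the waist below it is narrower. z up; round, so its yaw does not matter.
- large_bracket_grip (a point): Grip point, half-way up, of the larger steel corner bracket (about 0.24 kg), 60 long (x), 40 wide (y), 60 high: a foot 5 thick on the bench, a leg 5 thick upright at its rear (-x) end, triangular cheeks between them on both sides. The point lies midway between the cheeks, 30 above the underside; foot from 16 behind it to 44 ahead (+x), cheeks there 14 ahead. z up. Grip it across the cheeks.
- small_knob_c (a point): Centre of the smaller turned wooden knob, 25 across, 22 high: not needed, to be left where it stands.
- small_bracket_grip (a point): Point half-way up the smaller corner bracket of the same shape, 40 by 25 by 40 high, 11 ahead of the back of its upright leg: not needed, to be left where it stands.
- tape_c (a point): Centre of the tape measure, a black rounded case about 70 by 62, 34 high, lying on its side: not needed, to be left where it lies.
There are look-alikes about, which are no part of the job. Leave any red look-alike of the part that bears short_block_c alone.

How it is judged:
By the outcome, as a careful person would: the job done as asked, in the order asked, and still so for the second after the job is handed in, with the robot touching nothing.
It also fails if it takes over 144 s, if anything falls off the work surface, if the arm or the gripper's body presses on something with over 40 N, if the wrist force passes 120 N, or if a joint passes its speed limit or range.

### The arm

A 6-joint arm with a two-finger parallel gripper is mounted at the origin on the work surface. World frame = base frame: x ahead of the robot, y to its left, z up, the work surface at z = 0. Lengths are in mm, angles in rad, forces in N, time in s.
With the tool pointing down it reaches from about 275 to 750 mm from the base axis. Payload 10.2 kg.
Tool frame: the origin (TCP) lies at the very end of the fingers, on their centre line; the grasp point (between the pads) lies 19 mm behind it; z points along the fingers, y is the line along which they close (so a half turn about z gives the same grasp; the last joint's range is limited). The gripper opens to 85 mm and grips with 20 to 120 N. Pads are 22 mm wide; open, the fingers measure 114 mm over their backs; the gripper's body (76 mm by 85 mm) begins 54 mm behind the grasp point. The pads swing forward as they close: fully open they stand 13 mm farther back than shut.
Start: joints at [-0.223, 0.313, 1.498, -0, 1.331, -0.223], TCP at [525.006, -0.013, 231.294] pointing down, gripper open.
Joint ranges: [-2.94, 2.94], [-0.97, 2.17], [0.19, 2.56], [-1.23, 4.37], [0.02, 3.11], [-2.88, 2.88]. Speed limits (rad/s): [2.39, 2.39, 3.01, 3.14, 3.14, 3.14].

### API

Orientations are given as a unit quaternion [w, x, y, z].
In Python, from rig import ctrl gives the robot as it stands.
- The arm moves only by the shell command python3 -m inch 'ROWS' [OPENING] [FORCE]. ROWS is text: rows parted by semicolons, each of 6 numbers parted by spaces: the shift along the tool's x, y, z in mm, then the turn, a rotation vector about the tool's x, y, z in units of 6 degrees (1.0 is 6 degrees). A call has exactly 10 rows; each row shifts and turns the commanded pose from where the row before left it, along the tool's axes as they then stand; what a row does not reach is not made up. A row lasts 1/12 s, in which the tool goes at most 41.7 mm and 7.16 degrees, less where a joint would pass 70% of its speed; a pose out of reach is approached as far as the arm can. A call with a gripper value outside its range is refused whole. OPENING is the opening, from 0 (shut) to 1 (fully open), set as the call begins (- or left out, the last holds). The fingers move at their own pace and stop on an object; FORCE is the grip in N (left out, the last holds). Time passes only in rows, so rows that do not move let the fingers close, or fill a call up. It gives the time, the measured TCP pose, the force, the opening and the grip force at its end, in the units of the state.
- ctrl.sense(): the state, without advancing time (a new reading comes with each control period).
- ctrl.capture(name): name is "scene" or "side" or "wrist"; returns a dict with "image" (400x640x3 uint8, red, green, blue), "intrinsics" (3x3 intrinsics, pixels), "rvec" (rotation vector, rad) and "tvec" (3), from world to camera coordinates, as OpenCV has them. Camera axes: x right, y down, z forward; pixel columns grow to the right and rows downward; lengths in mm; the calibration is good to about 2 mm. A picture is of the moment at which its call begins. There is no depth.
- ctrl.finish_job(): hands the job in; it is judged then, once.
The state is a dict: "time_s": time; "joints": joint angles; "dq": joint speeds; "tau": joint torques, N m; "eef_pos": TCP position; "ee_rot": TCP orientation; "force": force on the tool from outside, world axes, zero at the start; "wrist_torque": the same for the moment, N m; "grip_width": opening from 0.0 (shut) to 1.0 (fully open); "grip_force": force on a finger pad.
Only numpy, scipy, OpenCV 4.12 (cv2) and the standard library are available. Lean on these libraries where they do the work, as an engineer would, in place of code of your own. Each camera call takes 0.05 s, during which the arm holds its last target. There are 200 camera calls.

## Working session

There is one attempt and no reset: what is moved stays moved. The work goes in short steps, Python scripts to look and compute and a shell command to move; the robot and the scene stay as the last step left them, time stands still between calls to the robot, and variables do not carry over. Pictures are saved under pics/ and viewed, at most 14 in all, crops included, and the job is handed in when it is done.

```bash
ls; mkdir -p pics
python3 - <<'E'
from rig import ctrl
import cv2
for n in("scene","side","wrist"):
    c=ctrl.capture(n); cv2.imwrite(f"pics/{n}0.png",c["image"][:,:,::-1]); print(n,c["intrinsics"].tolist(),c["rvec"],c["tvec"])
print(ctrl.sense())
E
```

```text
pics
scene [[381.15837512816296, 0.0, 315.751811827766], [0.0, 381.15837512816296, 201.83871989067072], [0.0, 0.0, 1.0]] [ 1.63643582  1.891185   -0.7799162 ] [  92.13096194 -328.90227103 1389.88562301]
side [[459.8626321451489, 0.0, 321.2757036830679], [0.0, 459.8626321451489, 194.9597525233826], [0.0, 0.0, 1.0]] [ 0.25742398 -2.82678737  1.14321573] [ 493.91789138   93.9750961  1108.57028148]
wrist [[309.80727360225603, 0.0, 315.2206986265773], [0.0, 309.80727360225603, 199.5692459521702], [0.0, 0.0, 1.0]] [-2.88169542e+00  1.43755942e-03  7.97992972e-04] [-523.49110545  -32.66650354  377.8236149 ]
{'time_s': 0.15, 'joints': array([-2.23381408e-01,  3.13355904e-01,  1.49823754e+00,  5.41079871e-06,
        1.33101608e+00, -2.23359756e-01]), 'dq': array([-1.33615364e-03, -2.30067200e-03, -3.56115558e-03, -6.30687704e-04,
        2.01593103e-04, -3.74059105e-05]), 'tau': array([ 1.79854873e-03, -4.12368500e+01, -2.59796566e+01, -1.57318855e-04,
        3.17765021e-03, -3.62555340e-05]), 'eef_pos': array([5.24812117e+02, 4.16528046e-02, 2.30858346e+02]), 'ee_rot': array([-4.31624931e-04,  7.07114800e-01,  7.07098579e-01, -2.68722404e-04]), 'force': array([-0.62398999, -0.24397101, -0.43714008]), 'wrist_torque': array([ 0.04875455, -0.02522447, -0.04639593]), 'grip_force': 0.0, 'grip_width': 0.9952086288021352}
```

View pics/scene0.png

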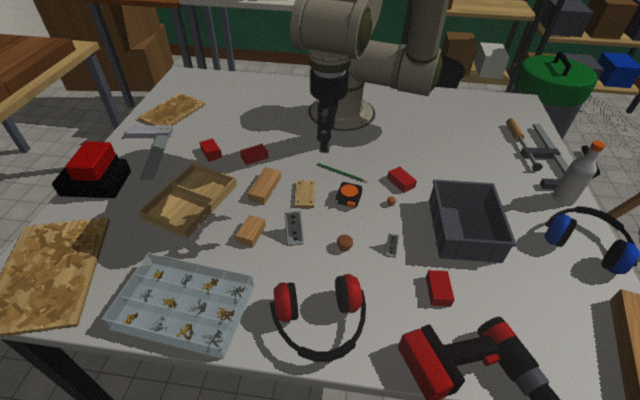

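View pics/wrist0.png

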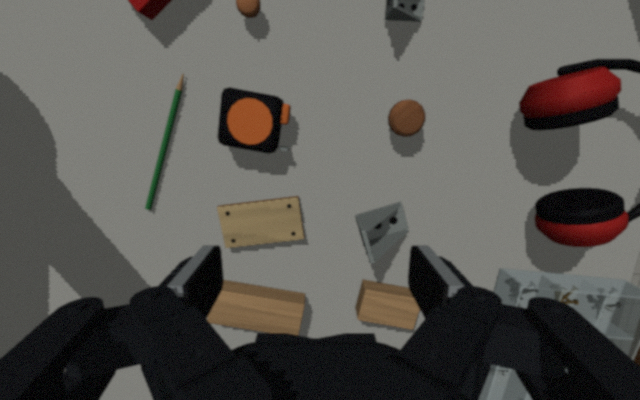

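View pics/side0.png

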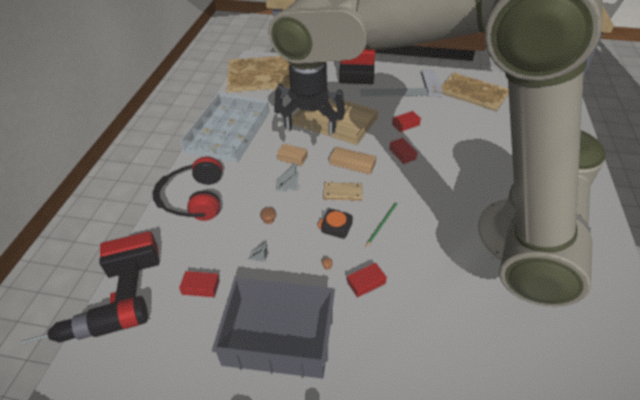

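The box is on the robot's left (scene ~470,220). The tray is on the right (scene ~190,200), with the stock between them. The short beech block is at scene ~251,231, the long one at ~264,185, the board at ~305,193, the large bracket at ~294,227 and the large knob at ~345,242. I'll back off for a cleaner overhead view.

```bash
cat > h.py <<'E'
import numpy as np, cv2
from rig import ctrl
from scipy.spatial.transform import Rotation as R
from scipy.optimize import least_squares
def cam(c):
    M=cv2.Rodrigues(np.array(c["rvec"],float))[0]; return M,np.array(c["tvec"],float).ravel(),np.array(c["intrinsics"])
def px2w(c,uv,z):
    M,t,K=cam(c); C=-M.T@t
    uv=np.atleast_2d(uv).astype(float); d=(np.c_[uv,np.ones(len(uv))]@np.linalg.inv(K).T)@M
    return C+d*((z-C[2])/d[:,2])[:,None]
def w2px(c,P): return cv2.projectPoints(np.atleast_2d(P).astype(float),np.array(c["rvec"],float),np.array(c["tvec"],float),np.array(c["intrinsics"]),None)[0][:,0]
def snap(n,f,crop=None,s=1,keep=True):
    import pickle
    c=ctrl.capture(n); im=c["image"][:,:,::-1]
    pickle.dump(c,open(f"pics/{f}.pkl","wb"))
    if crop: x0,y0,x1,y1=crop; im=im[y0:y1,x0:x1]
    cv2.imwrite(f"pics/{f}.png",cv2.resize(im,None,fx=s,fy=s,interpolation=cv2.INTER_CUBIC)); return c
def load(f):
    import pickle; return pickle.load(open(f"pics/{f}.pkl","rb"))
def st():
    s=ctrl.sense(); Rm=R.from_quat(s["ee_rot"],scalar_first=True).as_matrix()
    yaw=np.degrees(np.arctan2(Rm[1,1],Rm[0,1]))
    print("t %.2f tcp %s closeyaw %.2f tilt %s F %s w %.3f gf %.1f j %s"%(s["time_s"],np.round(s["eef_pos"],1),yaw,np.round(Rm[:,2],3),np.round(s["force"],1),s["grip_width"],s["grip_force"],np.round(s["joints"],2)))
E
python3 -m inch '-12 0 -12 0 0 0;-12 0 -12 0 0 0;-12 0 -12 0 0 0;-12 0 -12 0 0 0;-12 0 -12 0 0 0;-12 0 -12 0 0 0;-12 0 -12 0 0 0;-12 0 -12 0 0 0;-12 0 -12 0 0 0;-12 0 -12 0 0 0'
python3 - <<'E'
from h import *
c=snap("scene","scene1",(130,140,530,310),2)
w=snap("wrist","wrist1",None,1.25); st()
M,t,K=cam(w); print(-M.T@t)
print(px2w(c,[[469,220],[190,200],[251,225],[264,180],[305,190],[294,227],[345,242]],25).round())
E
```

```text
time_s: 0.98
eef_pos: [524.9, -120.6, 351.6]
ee_rot: [-0.0, 0.707, 0.707, -0.0]
force: [-0.2, 0.1, -0.4]
grip_width: 0.997
grip_force: 0.0
t 1.08 tcp [ 525.3 -121.3  352.4] closeyaw -0.10 tilt [ 0.002 -0.001 -1.   ] F [0.6 0.7 0.1] w 0.999 gf 0.0 j [-0.44  0.29  1.21 -0.    1.63 -0.44]
[523.77334843 -57.28113613 496.11931334]
[[ 510.  375.   25.]
 [ 547. -356.   25.]
 [ 610. -172.   25.]
 [ 438. -180.   25.]
 [ 462.  -59.   25.]
 [ 601.  -64.   25.]
 [ 630.   66.   25.]]
```

View pics/scene1.png

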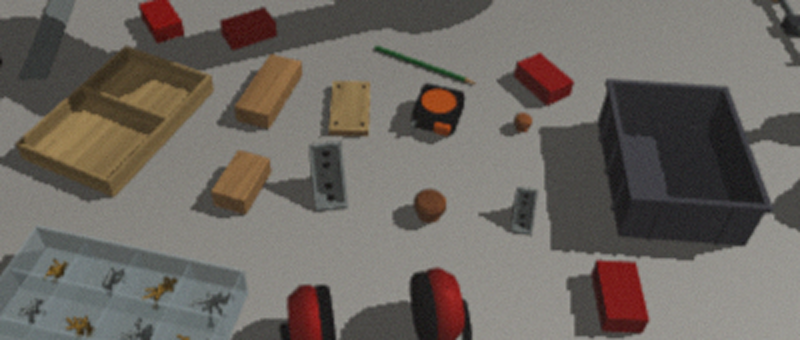

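View pics/wrist1.png

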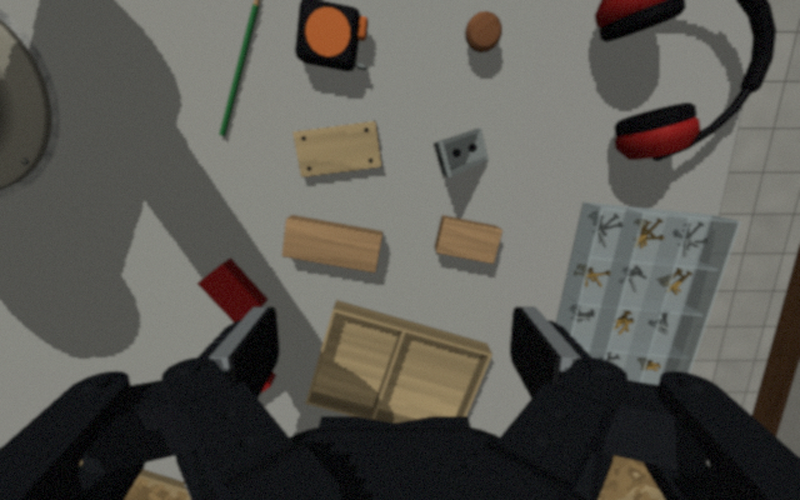

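Wrist1, read at 1.25x:
- Tray rim corners: about (337,303), (491,347), (462,~422) and (308,402); the divider's top end is at (403,333).
- Board: corners (294,132), (375,122), (382,168), (301,177).
- Blocks: the long one is at ~(333,244) and the short one at ~(468,240).
- Bracket: ~(461,152).

Next I'll enlarge the stock.

Run:
```python
from h import *
im=load("wrist1")["image"][:,:,::-1]
cv2.imwrite("pics/crop1.png",cv2.resize(im[90:225,225:415],None,fx=4,fy=4,interpolation=cv2.INTER_CUBIC))
```

```text
(no output)
```

View pics/crop1.png

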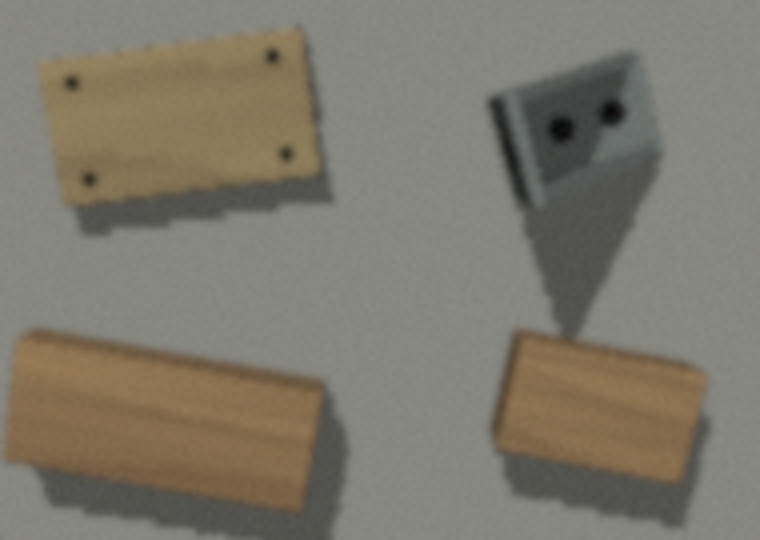

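The crop shows:
- The board's top corners are at (40,62), (302,28), (320,172) and (66,205).
- The long block's top face runs (18,343), (322,388), (303,510), (5,462).
- The short block's top face runs (522,342), (704,376), (683,482), (503,449).
- The bracket's leg is on the robot side; its top edge runs (508,92)–(543,207). The foot points away from the robot and slightly left.

```bash
cat >> h.py <<'E'
def fit(c,uv,pts,x0):
    """pts local 3D (z absolute); fit x,y,yaw"""
    pts=np.array(pts,float); uv=np.array(uv,float)
    def f(p):
        a=p[2]; Rz=np.array([[np.cos(a),-np.sin(a),0],[np.sin(a),np.cos(a),0],[0,0,1]])
        return (w2px(c,pts@Rz.T+[p[0],p[1],0])-uv).ravel()
    r=least_squares(f,x0); return np.r_[r.x[:2].round(1),np.degrees(r.x[2]).round(1)],np.round(np.abs(r.fun).max(),2)
def rect(l,w,z): return [[-l/2,w/2,z],[l/2,w/2,z],[l/2,-w/2,z],[-l/2,-w/2,z]]
E
python3 - <<'E'
from h import *
c=load("wrist1"); k=lambda p:np.array(p)/4+[225,90]; q=lambda p:np.array(p)/1.25
print("board",fit(c,k([[40,62],[302,28],[320,172],[66,205]]),rect(100,54,12),[450,-60,0]))
print("long",fit(c,k([[18,343],[322,388],[303,510],[5,462]]),rect(120,50,28),[440,-180,0]))
print("short",fit(c,k([[522,342],[704,376],[683,482],[503,449]]),rect(75,45,28),[610,-180,0]))
# bracket local: grip point origin; leg back at -16; top z60; foot front +44
print("brk",fit(c,k([[508,92],[543,207],[660,155]]),[[-16,20,60],[-16,-20,60],[44,-20,5]],[600,-64,0.2]))
print("tray",fit(c,q([[337,303],[491,347],[308,402],[403,333]]),[[-111,75,30],[111,75,30],[-111,-75,30],[-13,75,30]],[547,-356,0]))
print("knob",px2w(c,q([[484,31]]),20))
s=load("scene1"); b=np.array([[608,80],[729,87],[770,207],[617,203]])/2+[130,140]
print("box",fit(s,b,[[-100,-75,75],[-100,75,75],[100,75,75],[100,-75,75]],[510,375,0]))
for n,l,w,z,p,y in(("short",75,45,28,(612,-172),0),): pass
print(px2w(s,np.array([[245,180],[430,203],[350,104]])/2+[130,140],14).round())
E
```

```text
board (array([457.6, -61.6,   6.9]), np.float64(0.57))
long (array([ 447.7, -178. ,   -9.4]), np.float64(0.83))
short (array([ 619.3, -173.1,  -10.1]), np.float64(1.72))
brk (array([596. , -68.1,  15.7]), np.float64(1.78))
tray (array([ 530.4, -362.7,  -16.9]), np.float64(5.36))
knob [[625.17896847  64.80951333  20.        ]]
box (array([526. , 360.2,   1.1]), np.float64(4.87))
[[ 617. -168.   14.]
 [ 619.   66.   14.]
 [ 458.  -59.   14.]]
```

```bash
python3 -m inch '-24 0 0 0 0 0;-24 0 0 0 0 0;-24 0 0 0 0 0;-24 0 0 0 0 0;-24 0 0 0 0 0;-24 0 0 0 0 0;-24 0 0 0 0 0;-24 0 0 0 0 0;-24 0 0 0 0 0;-24 0 0 0 0 0' | head -2
python3 -c "
from h import *
snap('wrist','tray');st()"
python3 -m inch '33 0 0 0 0 0;33 0 0 0 0 0;33 0 0 0 0 0;33 0 0 0 0 0;33 0 0 0 0 0;33 0 0 0 0 0;33 0 0 0 0 0;33 0 0 0 0 0;33 0 0 0 0 0;33 0 0 0 0 0' | head -2
python3 -m inch '26 0 -3 0 0 0;26 0 -3 0 0 0;26 0 -3 0 0 0;26 0 -3 0 0 0;26 0 -3 0 0 0;26 0 -3 0 0 0;26 0 -3 0 0 0;26 0 -3 0 0 0;0 0 0 0 0 0;0 0 0 0 0 0' | head -2
python3 - <<'E'
from h import *
snap('wrist','box');st()
a=load('tray')["image"][:,:,::-1];b=load('box')["image"][:,:,::-1]
# montage: tray left, box right, each crop 320x... 
cv2.imwrite("pics/m.png",np.vstack([cv2.resize(x[0:300,120:520],None,fx=1,fy=1) for x in(a,b)]))
E
```

```text
time_s: 1.92
eef_pos: [525.2, -360.3, 350.2]
t 1.97 tcp [ 524.3 -364.2  348.9] closeyaw -0.17 tilt [-0.002  0.001 -1.   ] F [-0.8 -3.5 -0.4] w 1.003 gf 0.0 j [-0.79  0.55  0.85 -0.    1.74 -0.79]
time_s: 2.8
eef_pos: [524.4, -27.6, 350.4]
time_s: 3.63
eef_pos: [524.5, 179.4, 374.3]
t 3.68 tcp [524.6 178.4 374.4] closeyaw 0.05 tilt [-0.001 -0.    -1.   ] F [ 0.4 -0.5 -0.1] w 0.997 gf 0.0 j [ 0.12  0.33  1.11 -0.    1.7   0.12]
```

View pics/m.png

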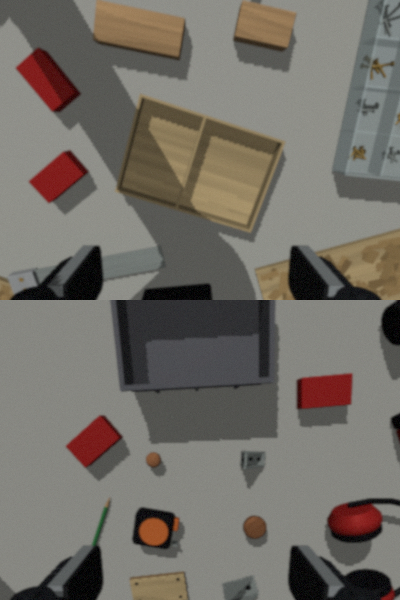

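The tray's rim corners are at (142,96), (285,142), (251,231), (118,189) in the top half, columns offset by 120. The box is cut off at the image top, so I'll go 120 mm further left.

```bash
python3 -m inch '20 0 0 0 0 0;20 0 0 0 0 0;20 0 0 0 0 0;20 0 0 0 0 0;20 0 0 0 0 0;20 0 0 0 0 0;20 0 0 0 0 0;0 0 0 0 0 0;0 0 0 0 0 0;0 0 0 0 0 0' | head -2
python3 - <<'E'
from h import *
snap('wrist','box2');st()
a=load('tray')["image"][:,:,::-1];b=load('box2')["image"][:,:,::-1]
cv2.imwrite("pics/m2.png",np.vstack([cv2.resize(a[80:240,230:420],None,fx=2,fy=2,interpolation=2),cv2.resize(b[0:140,200:390+20],None,fx=2,fy=2,interpolation=2)[:,:380]]))
t=load('tray')
print("tray",fit(t,np.array([[142,96],[285,142],[251,231],[118,189]])+[120,0],rect(222,150,30),[547,-356,-.3]))
E
```

```text
time_s: 4.52
eef_pos: [525.3, 316.9, 375.0]
t 4.57 tcp [525.3 316.8 375.2] closeyaw -0.08 tilt [-0. -0. -1.] F [-0.   0.1  0.2] w 1.002 gf 0.0 j [ 0.35  0.49  0.88 -0.    1.77  0.35]
tray (array([ 530.6, -367.5,  -17.7]), np.float64(2.68))
```

View pics/m2.png

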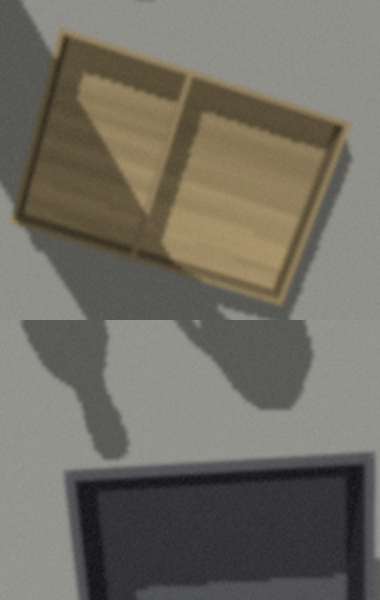

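The enlarged tray shows rim corners (63,30), (348,124), (280,304), (15,220). The box's far rim corners are at (66,472) and (373,454).

Run:
```python
from h import *
b=load('box2')["image"][:,:,::-1]
cv2.imwrite("pics/m3.png",cv2.resize(b[55:255,210:410],None,fx=3,fy=3,interpolation=2))
t=load('tray')
q=np.array([[63,30],[348,124],[280,304],[15,220]])/2+[230,80]
print("tray",fit(t,q,rect(222,150,30),[547,-356,-.3]), px2w(t,q,30).round())
```

```text
tray (array([ 529.5, -367.8,  -17.8]), np.float64(2.39)) [[ 448. -265.   30.]
 [ 655. -330.   30.]
 [ 611. -471.   30.]
 [ 405. -403.   30.]]
```

View pics/m3.png

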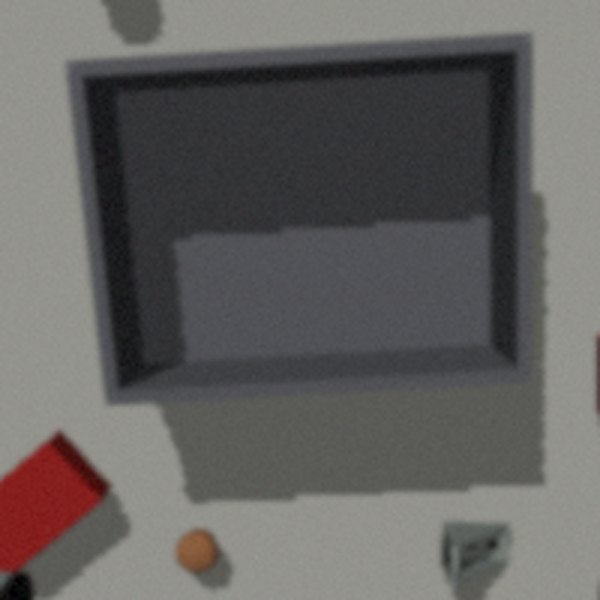

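Box rim corners are at (67,62), (531,35), (533,382) and (108,405).

```bash
python3 - <<'E'
from h import *
c=load('box2'); q=np.array([[67,62],[531,35],[533,382],[108,405]])/3+[210,55]
print("box",fit(c,q,rect(200,150,75),[525,360,0.05]),px2w(c,q,75).round())
fl=np.array([[118,92],[490,70],[492,350],[140,365]])/3+[210,55]
print(px2w(c,fl,3).round(), px2w(c,fl,3).mean(0), px2w(c,q,75).mean(0))
E
python3 -m inch '-33 0 0 0 0 0;-33 0 0 0 0 -1.1;-33 0 0 0 0 -1.1;-33 0 0 0 0 -1.1;-33 0 0 0 0 -1.1;-33 0 0 0 0 -1.1;-33 0 0 0 0 0;-33 0 0 0 0 0;-33 0 0 0 0 0;0 0 0 0 0 0'
python3 -c "
from h import *
st()"
```

```text
box (array([521.3, 363.2,   3.2]), np.float64(2.88)) [[414. 435.  75.]
 [620. 446.  75.]
 [630. 290.  75.]
 [423. 279.  75.]]
[[421. 429.   3.]
 [615. 440.   3.]
 [623. 293.   3.]
 [425. 285.   3.]] [521.08665306 361.73451475   3.        ] [521.38646605 362.44451658  75.        ]
time_s: 5.4
eef_pos: [617.8, 37.3, 373.7]
ee_rot: [-0.0, 0.48, 0.877, -0.001]
force: [-0.4, 0.4, -0.2]
grip_width: 1.003
grip_force: 0.0
t 5.40 tcp [617.8  37.3 373.7] closeyaw 32.62 tilt [-0.002 -0.001 -1.   ] F [-0.4  0.4 -0.2] w 1.003 gf 0.0 j [-0.13  0.5   0.86 -0.    1.78 -0.7 ]
```

```bash
cat >> h.py <<'E'
def go(x,y,z,yaw):
    s=ctrl.sense(); Rm=R.from_quat(s["ee_rot"],scalar_first=True).as_matrix()
    cur=np.degrees(np.arctan2(Rm[1,1],Rm[0,1])); d=np.array([x,y,z])-s["eef_pos"]; a=np.radians(yaw)
    print("turn units z %.2f then shift %s ; tilt fix xy units %s"%(-((yaw-cur+180)%360-180)/6,np.round([-d[0]*np.sin(a)+d[1]*np.cos(a), d[0]*np.cos(a)+d[1]*np.sin(a), -d[2]],1),0))
E
python3 -m inch '0 0 0 0 0 -1;0 0 0 0 0 -1;0 0 0 0 0 -1;0 0 0 0 0 -1;0 0 0 0 0 -1;0 0 0 0 0 -1;0 0 0 0 0 -1;0 0 0 0 0 -1;0 0 0 0 0 0;0 0 0 0 0 0'
python3 -c "
from h import *
st(); go(447.7,-178,150,80.6)"
```

```text
time_s: 6.23
eef_pos: [615.8, 42.8, 375.5]
ee_rot: [0.0, 0.08, 0.997, -0.0]
force: [-0.9, 0.6, -0.4]
grip_width: 1.002
grip_force: 0.0
t 6.23 tcp [615.8  42.8 375.5] closeyaw 80.77 tilt [ 0. -0. -1.] F [-0.9  0.6 -0.4] w 1.002 gf 0.0 j [-0.12  0.5   0.87 -0.    1.78 -1.53]
turn units z 0.03 then shift [ 129.8 -245.3  225.5] ; tilt fix xy units 0
```

```bash
python3 -m inch '13 -24.5 20 0 0 0;13 -24.5 20 0 0 0;13 -24.5 20 0 0 0;13 -24.5 20 0 0 0;13 -24.5 20 0 0 0;13 -24.5 20 0 0 0;13 -24.5 20 0 0 0;13 -24.5 20 0 0 0;13 -24.5 20 0 0 0;13 -24.5 20 0 0 0' | head -2
python3 -m inch '0 0 3 0 0 0;0 0 3 0 0 0;0 0 3 0 0 0;0 0 0 0 0 0;0 0 0 0 0 0;0 0 0 0 0 0;0 0 0 0 0 0;0 0 0 0 0 0;0 0 0 0 0 0;0 0 0 0 0 0' | head -2
python3 -c "
from h import *
st(); go(447.7,-178,8,80.6)
c=snap('wrist','long')
s=load('long')['image'][:,:,::-1]
cv2.imwrite('pics/long.png',cv2.resize(s[100:400,120:520],None,fx=2,fy=2))"
```

```text
time_s: 7.07
eef_pos: [448.1, -179.2, 174.7]
time_s: 7.9
eef_pos: [449.4, -178.2, 166.4]
t 7.90 tcp [ 449.4 -178.2  166.4] closeyaw 81.01 tilt [ 0. -0. -1.] F [ 0.9 -0.3  0.7] w 1.002 gf 0.0 j [-0.62  0.29  1.71 -0.    1.14 -2.03]
turn units z 0.07 then shift [ 1.700e+00 -1.000e-01  1.584e+02] ; tilt fix xy units 0
```

View pics/long.png

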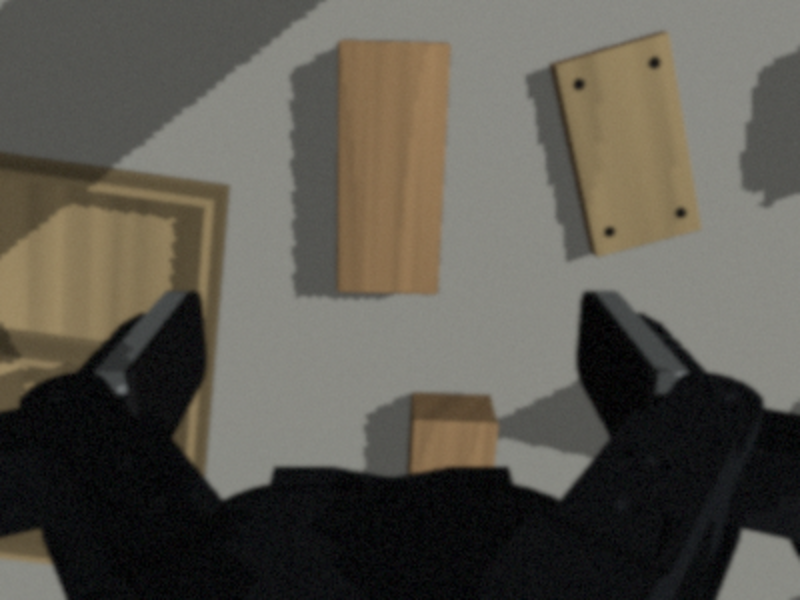

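The long block's top face is at (340,41), (450,41), (438,293), (339,290). The board's is at (553,63), (666,32), (700,230), (596,255). I'll refit both.

```bash
python3 -c "
from h import *
c=load('long'); k=lambda p:np.array(p)/2+[120,100]
L=[[-60,-25,28],[-60,25,28],[60,25,28],[60,-25,28]]
print('long',fit(c,k([[340,41],[450,41],[438,293],[339,290]]),L,[447,-178,-.16]))
B=[[-50,-27,12],[-50,27,12],[50,27,12],[50,-27,12]]
print('board',fit(c,k([[553,63],[666,32],[700,230],[596,255]]),B,[457,-61,.12]))
st()"
```

```text
long (array([ 446. , -177.2,  -10.4]), np.float64(1.28))
board (array([455.9, -62. ,   7.1]), np.float64(0.96))
t 7.95 tcp [ 449.4 -178.2  166.3] closeyaw 81.00 tilt [ 0. -0. -1.] F [-0.2  0.8 -0.7] w 1.002 gf 0.0 j [-0.62  0.29  1.71 -0.    1.14 -2.03]
```

```bash
python3 -m inch '3.4 0.4 16 0 0 0.23;0 0 18 0 0 0;0 0 20 0 0 0;0 0 22 0 0 0;0 0 22 0 0 0;0 0 20 0 0 0;0 0 18 0 0 0;0 0 12 0 0 0;0 0 8 0 0 0;0 0 5 0 0 0' 1 40| head -2
python3 -m inch '0 0 0 0 0 0;0 0 0 0 0 0;0 0 0 0 0 0;0 0 0 0 0 0;0 0 0 0 0 0;0 0 0 0 0 0;0 0 0 0 0 0;0 0 0 0 0 0;0 0 0 0 0 0;0 0 0 0 0 0' 0 40
python3 -c "
from h import *
st()"
```

```text
time_s: 8.78
eef_pos: [445.9, -177.2, 4.6]
time_s: 9.62
eef_pos: [446.6, -177.5, 6.2]
ee_rot: [0.001, 0.09, 0.996, -0.0]
force: [-1.2, 1.5, 6.3]
grip_width: 0.577
grip_force: 42.4
t 9.62 tcp [ 446.6 -177.5    6.2] closeyaw 79.62 tilt [ 0.001 -0.001 -1.   ] F [-1.2  1.5  6.3] w 0.577 gf 42.4 j [-0.62  0.53  1.86  0.    0.75 -2.01]
```

```bash
python3 -m inch '0 0 -6 0 0 0;0 0 -12 0 0 0;0 0 -20 0 0 0;0 0 -24 0 0 -0.4;0 0 -24 0 0 -0.4;0 0 -22 0 0 -0.4;0 0 -20 0 0 -0.4;0 0 -14 0 0 -0.4;0 0 -8 0 0 -0.27;0 0 0 0 0 0' | head -2
python3 -c "
from h import *
st();go(521,362,155,93.2)"
```

```text
time_s: 10.45
eef_pos: [446.6, -177.6, 157.3]
t 10.45 tcp [ 446.6 -177.6  157.3] closeyaw 93.30 tilt [ 0.003 -0.002 -1.   ] F [ 0.3  0.5 -1.4] w 0.576 gf 41.8 j [-0.62  0.29  1.74  0.    1.11 -2.25]
turn units z 0.02 then shift [-104.4  534.6    2.3] ; tilt fix xy units 0
```

```bash
python3 -m inch '-3 15 0 0 0 0;-6 30 0 0 0 0;-6 30 0 0 0 0;-6 30 0 0 0 0;-6 30 0 0 0 0;-6 30 0 0 0 0;-6 30 0 0 0 0;-6 30 0 0 0 0;-6 30 0 0 0 0;-6 30 0 0 0 0' | head -2
python3 -m inch '-6 30 0 0 0 0;-6 30 0 0 0 0;-6 30 0 0 0 0;-6 30 0 0 0 0;-6 30 0 0 0 0;-6 30 0 0 0 0;-6 30 0 0 0 0;-4 24 0 0 0 0;-1 10 0 0 0 0;0 0 0 0 0 0' | head -2
python3 -m inch '0 0 0 0 0 0;0 0 0 0 0 0;0 0 0 0 0 0;0 0 0 0 0 0;0 0 0 0 0 0;0 0 0 0 0 0;0 0 0 0 0 0;0 0 0 0 0 0;0 0 0 0 0 0;0 0 0 0 0 0' | head -2
python3 -c "
from h import *
st();go(521,362,10,93.2)
c=snap('wrist','b3',(120,0,520,300),2)"
```

```text
time_s: 11.28
eef_pos: [486.4, 112.0, 154.8]
time_s: 12.12
eef_pos: [519.3, 358.2, 154.2]
time_s: 12.95
eef_pos: [520.0, 356.8, 155.3]
t 12.95 tcp [520.  356.8 155.3] closeyaw 93.24 tilt [-0. -0. -1.] F [ 0.6 -0.  -1.1] w 0.576 gf 41.9 j [ 0.42  0.61  1.26 -0.    1.28 -1.21]
turn units z 0.01 then shift [ -1.3   5.2 145.3] ; tilt fix xy units 0
```

View pics/b3.png

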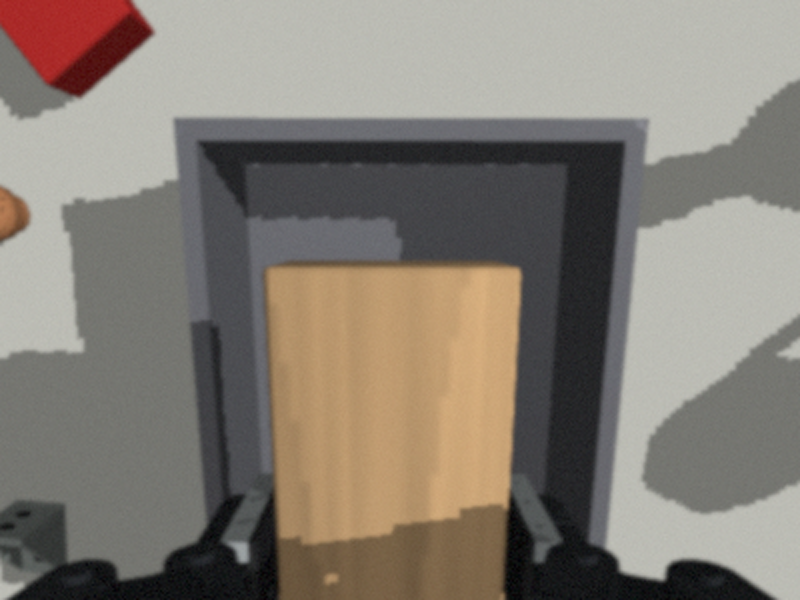

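The block is held square to the box. The near rim corners are at (175,119) and (648,119); I'll use them to check the box pose.

```bash
python3 -c "
from h import *
c=load('b3'); q=px2w(c,np.array([[175,119],[648,119]])/2+[120,0],75); print(q)
m=q.mean(0);d=q[1]-q[0];print(np.linalg.norm(d)); a=np.arctan2(d[1],d[0]);print(np.degrees(a)-90, m+100*np.array([np.sin(a),-np.cos(a),0]))
q=px2w(c,np.array([[266,268],[521,268]])/2+[120,0],155-5+27); print(q,q.mean(0))
go(521,362,10,93.2)"
```

```text
[[421.16801578 279.65192868  75.        ]
 [412.44127992 436.46604773  75.        ]]
157.05675360370023
3.185235685734014 [516.65015939 363.61541011  75.        ]
[[461.53526679 329.69441396 177.        ]
 [458.83344195 378.3162217  177.        ]] [460.18435437 354.00531783 177.        ]
turn units z 0.01 then shift [ -1.3   5.2 145.3] ; tilt fix xy units 0
```

```bash
python3 -m inch '-0.5 5.2 8 0 0 0;0 0 18 0 0 0;0 0 22 0 0 0;0 0 22 0 0 0;0 0 20 0 0 0;0 0 18 0 0 0;0 0 14 0 0 0;0 0 10 0 0 0;0 0 6 0 0 0;0 0 4 0 0 0' | head -3
python3 -m inch '0 0 2 0 0 0;0 0 1 0 0 0;0 0 0 0 0 0;0 0 0 0 0 0;0 0 0 0 0 0;0 0 0 0 0 0;0 0 0 0 0 0;0 0 0 0 0 0;0 0 0 0 0 0;0 0 0 0 0 0'
```

```text
time_s: 13.83
eef_pos: [520.1, 362.1, 12.6]
ee_rot: [-0.0, -0.028, 1.0, -0.0]
time_s: 14.67
eef_pos: [520.2, 362.0, 10.3]
ee_rot: [0.0, -0.028, 1.0, 0.0]
force: [-0.4, 0.2, -1.5]
grip_width: 0.577
grip_force: 41.9
```

```bash
python3 -m inch '0 0 0.7 0 0 0;0 0 0.7 0 0 0;0 0 0 0 0 0;0 0 0 0 0 0;0 0 0 0 0 0;0 0 0 0 0 0;0 0 0 0 0 0;0 0 0 0 0 0;0 0 0 0 0 0;0 0 0 0 0 0' | sed -n '2p;4p'
python3 -m inch '0 0 0 0 0 0;0 0 0 0 0 0;0 0 0 0 0 0;0 0 0 0 0 0;0 0 0 0 0 0;0 0 0 0 0 0;0 0 0 0 0 0;0 0 0 0 0 0;0 0 0 0 0 0;0 0 0 0 0 0' 0.8 | sed -n '2p;4,5p'
python3 -m inch '0 0 -10 0 0 0;0 0 -20 0 0 0;0 0 -25 0 0 0;0 0 -25 0 0 0;0 0 -25 0 0 0;0 0 -25 0 0 0;0 0 -15 0 0 0;0 0 0 0 0 1;0 0 0 0 0 1;0 0 0 0 0 0.7' | sed -n '2p;4p'
python3 -c "
from h import *
st();go(456,-62,150,97.1)
c=snap('scene','s3')
c=snap('wrist','b4',(120,0,520,300),2)"
```

```text
eef_pos: [520.3, 362.0, 9.2]
force: [-2.1, -1.8, 5.3]
eef_pos: [520.2, 362.0, 8.9]
force: [0.2, 0.3, 0.0]
grip_width: 0.802
eef_pos: [520.2, 362.0, 155.1]
force: [-0.7, 0.7, 0.3]
t 17.17 tcp [520.2 362.  155.1] closeyaw 76.74 tilt [ 0.001  0.001 -1.   ] F [-0.7  0.7  0.3] w 0.799 gf 0.0 j [ 0.42  0.61  1.24  0.    1.28 -0.92]
turn units z -3.39 then shift [ 116.1 -412.8    5.1] ; tilt fix xy units 0
```

```bash
python3 -m inch '0 0 0 0 0 -0.85;0 0 0 0 0 -0.85;0 0 0 0 0 -0.85;0 0 0 0 0 -0.84;5 -18 0 0 0 0;9 -33 0 0 0 0;9 -33 0 0 0 0;9 -33 0 0 0 0;9 -33 0 0 0 0;9 -33 0 0 0 0' 0.8 | sed -n '2p;4p'
python3 -m inch '9 -33 0 0 0 0;9 -33 0 0 0 0;9 -33 0 0 0 0;9 -33 0 0 0 0;9 -33 0 0 0 0;9 -33 0 0 0 0;9 -25 0 0 0 0;3 -6 0 0 0 0;0 0 0 0 0 0;0 0 0 0 0 0' | sed -n '2p;4p'
python3 -c "
from h import *
import pickle
st();go(456,-62,40,97.1)
s=load('s3')['image'][:,:,::-1];b=load('b4')['image'][:,:,::-1]
c=snap('wrist','bd');w=c['image'][:,:,::-1]
cv2.imwrite('pics/m4.png',np.vstack([np.hstack([cv2.resize(s[170:270,420:520],None,fx=3,fy=3),b[0:300,120:520]]),np.hstack([w[0:300,120:520],np.zeros((300,300,3),np.uint8)])]))"
```

```text
eef_pos: [493.6, 172.7, 154.4]
force: [0.5, 0.5, 0.7]
eef_pos: [458.2, -61.1, 154.2]
force: [-0.3, -0.3, 0.5]
t 18.93 tcp [458.2 -61.1 154.2] closeyaw 97.43 tilt [ 0.  0. -1.] F [-0.3 -0.3  0.5] w 0.797 gf 0.0 j [-0.39  0.26  1.79  0.    1.1  -2.09]
turn units z 0.05 then shift [  2.3  -0.6 114.2] ; tilt fix xy units 0
```

View pics/m4.png

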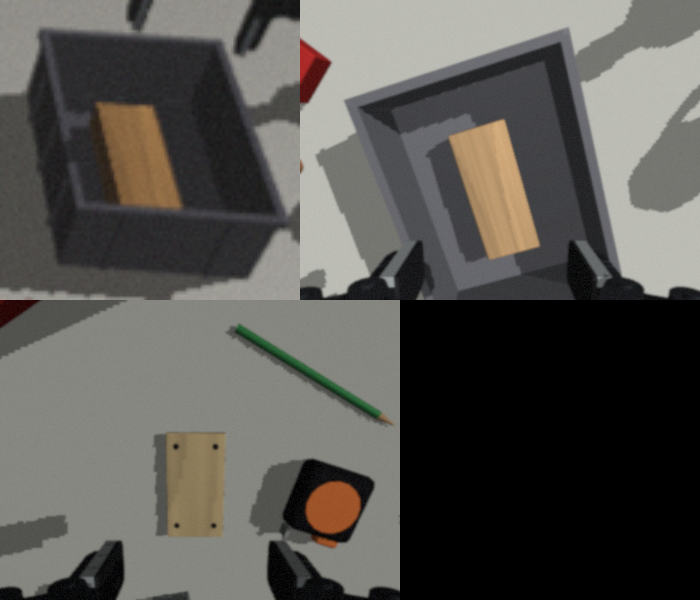

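The long block lies square in the box with its top corners at (449,137), (504,119), (540,246), (490,260). The board is at (167,432), (226,432), (222,536), (167,537), and the tape is well clear.

```bash
python3 -c "
from h import *
c=load('b4'); 
print('long in box',fit(c,np.array([[449,137],[504,119],[540,246],[490,260]])-[180,0],[[-60,-25,31],[-60,25,31],[60,25,31],[60,-25,31]],[520,362,.05]))
print('rim',px2w(c,np.array([[345,100],[570,28]])-[180,0],75))
c=load('bd')
print('board',fit(c,np.array([[167,432],[226,432],[222,536],[167,537]])+[120,-300],[[-50,-27,12],[-50,27,12],[50,27,12],[50,-27,12]],[457,-61,.12]))
st()"
python3 -m inch '0 0 14 0 0 0;0 0 18 0 0 0;0 0 20 0 0 0;0 0 20 0 0 0;0 0 20 0 0 0;0 0 18 0 0 0;0 0 14 0 0 0;0 0 10 0 0 0;0 0 0 0 0 0;0 0 0 0 0 0' | sed -n '2p;4p'
python3 -c "
from h import *
st();go(456,-62,4,97.1)"
```

```text
long in box (array([520.5, 363. ,   3.3]), np.float64(1.22))
rim [[421.11738838 279.88809809  75.        ]
 [413.162957   437.18352785  75.        ]]
board (array([455.4, -61. ,   6.6]), np.float64(1.06))
t 18.98 tcp [458.3 -60.6 154.1] closeyaw 97.47 tilt [ 0.  0. -1.] F [ 0.3 -0.1  0. ] w 0.802 gf 0.0 j [-0.39  0.26  1.79  0.    1.1  -2.09]
eef_pos: [458.3, -60.9, 20.0]
force: [-0.2, -0.4, -0.3]
t 19.82 tcp [458.3 -60.9  20. ] closeyaw 97.46 tilt [-0.  0. -1.] F [-0.2 -0.4 -0.3] w 0.799 gf 0.0 j [-0.39  0.48  1.9   0.    0.76 -2.09]
turn units z 0.06 then shift [ 2.4 -0.8 16. ] ; tilt fix xy units 0
```

Board at (455.5,-61.5), yaw 6.8.

```bash
python3 -m inch '2.6 -0.3 3 0 0 0.1;0 0 3 0 0 0;0 0 3 0 0 0;0 0 3 0 0 0;0 0 2 0 0 0;0 0 2 0 0 0;0 0 1 0 0 0;0 0 0 0 0 0;0 0 0 0 0 0;0 0 0 0 0 0' | sed -n '2p;4p'
python3 -m inch '0 0 0 0 0 0;0 0 0 0 0 0;0 0 0 0 0 0;0 0 0 0 0 0;0 0 0 0 0 0;0 0 0 0 0 0;0 0 0 0 0 0;0 0 0 0 0 0;0 0 0 0 0 0;0 0 0 0 0 0' 0 40
python3 -m inch '0 0 -3 0 0 0;0 0 -6 0 0 0;0 0 -12 0 0 0;0 0 -18 0 0 0;0 0 -24 0 0 0.1;0 0 -24 0 0 0.1;0 0 -22 0 0 0.1;0 0 -20 0 0 0.1;0 0 -14 0 0 0.1;0 0 -8 0 0 0.1' 
python3 -c "
from h import *
st();go(520.5,362,160,93.2)"
```

```text
eef_pos: [455.6, -62.2, 3.0]
force: [0.1, -0.5, -0.5]
time_s: 21.48
eef_pos: [455.7, -62.2, 3.3]
ee_rot: [0.0, -0.059, 0.998, -0.0]
force: [-1.0, 0.1, 5.3]
grip_width: 0.612
grip_force: 41.2
time_s: 22.32
eef_pos: [456.0, -62.3, 156.0]
ee_rot: [0.001, -0.027, 1.0, -0.001]
force: [0.6, 0.3, -0.5]
grip_width: 0.612
grip_force: 42.1
t 22.32 tcp [456.  -62.3 156. ] closeyaw 93.15 tilt [ 0.003 -0.001 -1.   ] F [ 0.6  0.3 -0.5] w 0.612 gf 42.1 j [-0.39  0.25  1.79 -0.    1.1  -2.02]
turn units z -0.01 then shift [-88.1 420.   -4. ] ; tilt fix xy units 0
```

```bash
python3 -m inch '-4 18 0 0 0 0;-7 33 0 0 0 0;-7 33 0 0 0 0;-7 33 0 0 0 0;-7 33 0 0 0 0;-7 33 0 0 0 0;-7 33 0 0 0 0;-7 33 0 0 0 0;-7 33 0 0 0 0;-7 33 0 0 0 0' | sed -n '2p;4p'
python3 -m inch '-7 33 0 0 0 0;-7 33 0 0 0 0;-5 25 0 0 0 0;-2 14 0 0 0 0;0 0 0 0 0 0;0 0 0 0 0 0;0 0 0 0 0 0;0 0 0 0 0 0;0 0 0 0 0 0;0 0 0 0 0 0' | sed -n '2p;4p'
python3 -c "
from h import *
st();go(520.3,362.7,34,93.2)
c=snap('wrist','b5',(120,0,520,300),2)"
```

```text
eef_pos: [504.6, 257.8, 153.6]
force: [-0.1, -0.2, -0.4]
eef_pos: [520.3, 361.4, 154.1]
force: [0.2, -0.2, -0.4]
t 23.98 tcp [520.3 361.4 154.1] closeyaw 93.13 tilt [ 0.  0. -1.] F [ 0.2 -0.2 -0.4] w 0.615 gf 42.1 j [ 0.42  0.61  1.25 -0.    1.28 -1.2 ]
turn units z -0.01 then shift [-1.000e-01  1.300e+00  1.201e+02] ; tilt fix xy units 0
```

View pics/b5.png

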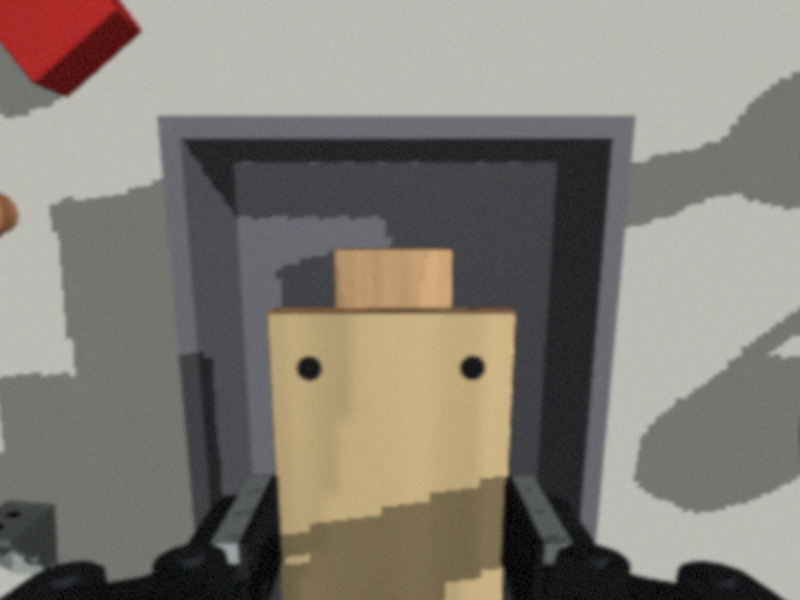

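The board is held square and centred over the block (centres at columns 392 and 394), so I'll lower it.

```bash
python3 -m inch '0 1.2 8 0 0 0;0 0 16 0 0 0;0 0 20 0 0 0;0 0 20 0 0 0;0 0 18 0 0 0;0 0 14 0 0 0;0 0 10 0 0 0;0 0 6 0 0 0;0 0 4 0 0 0;0 0 0 0 0 0' | sed -n '2p;4p'
python3 -m inch '0 0 1 0 0 0;0 0 1 0 0 0;0 0 1 0 0 0;0 0 0 0 0 0;0 0 0 0 0 0;0 0 0 0 0 0;0 0 0 0 0 0;0 0 0 0 0 0;0 0 0 0 0 0;0 0 0 0 0 0' | sed -n '2p;4p'
```

```text
eef_pos: [520.0, 363.2, 37.5]
force: [-1.1, 0.4, -0.4]
eef_pos: [520.1, 363.3, 34.9]
force: [0.2, 0.2, -0.5]
```

```bash
python3 -m inch '0 0 0.5 0 0 0;0 0 0.5 0 0 0;0 0 0.3 0 0 0;0 0 0 0 0 0;0 0 0 0 0 0;0 0 0 0 0 0;0 0 0 0 0 0;0 0 0 0 0 0;0 0 0 0 0 0;0 0 0 0 0 0' | sed -n '2p;4p'
python3 -m inch '0 0 0 0 0 0;0 0 0 0 0 0;0 0 0 0 0 0;0 0 0 0 0 0;0 0 0 0 0 0;0 0 0 0 0 0;0 0 0 0 0 0;0 0 0 0 0 0;0 0 0 0 0 0;0 0 0 0 0 0' 0.8 | sed -n '2p;4,5p'
python3 -m inch '0 0 -5 0 0 0;0 0 -10 0 0 0;0 0 -15 0 0 0;0 0 -20 0 0 0;0 0 -25 0 0 0;0 0 -25 0 0 0;0 0 -20 0 0 0;0 0 0 0 0 0;0 0 0 0 0 0;0 0 0 0 0 0' | sed -n '2p;4p'
python3 -c "
from h import *
st();go(622,66,120,93.2)
c=snap('wrist','b6');w=c['image'][:,:,::-1]"
```

```text
eef_pos: [520.1, 363.3, 34.4]
force: [-3.2, -1.7, 6.3]
eef_pos: [520.1, 363.3, 33.6]
force: [0.5, 0.2, -0.2]
grip_width: 0.797
eef_pos: [519.7, 363.2, 153.2]
force: [-0.5, -0.1, -0.6]
t 28.20 tcp [519.7 363.2 153.2] closeyaw 93.18 tilt [-0.001 -0.    -1.   ] F [-0.5 -0.1 -0.6] w 0.804 gf 0.0 j [ 0.43  0.62  1.24  0.    1.28 -1.2 ]
turn units z -0.00 then shift [ -85.5 -302.4   33.2] ; tilt fix xy units 0
```

```bash
python3 -m inch '-5 -15 0 0 0 0;-9 -33 0 0 0 0;-9 -33 0 0 0 0;-9 -33 0 0 0 0;-9 -33 0 0 0 0;-9 -33 0 0 0 0;-9 -33 0 0 0 0;-9 -33 0 0 0 0;-9 -33 0 0 0 0;-8.5 -23 0 0 0 0' 0.75 | sed -n '2p;4p'
python3 -m inch '0 0 0 0 0 0;0 0 0 0 0 0;0 0 0 0 0 0;0 0 0 0 0 0;0 0 0 0 0 0;0 0 0 0 0 0;0 0 0 0 0 0;0 0 0 0 0 0;0 0 0 0 0 0;0 0 0 0 0 0' | sed -n '2p;4p'
cat >> h.py <<'E'
def blobs(c,lo,hi,z,amin=150,roi=(60,0,580,260)):
    hsv=cv2.cvtColor(c["image"],cv2.COLOR_RGB2HSV); m=cv2.inRange(hsv,lo,hi); x0,y0,x1,y1=roi
    k=np.zeros_like(m); k[y0:y1,x0:x1]=m[y0:y1,x0:x1]; k=cv2.morphologyEx(k,cv2.MORPH_OPEN,np.ones((3,3)))
    for q in cv2.findContours(k,cv2.RETR_EXTERNAL,cv2.CHAIN_APPROX_NONE)[0]:
        if cv2.contourArea(q)<amin: continue
        r=cv2.minAreaRect(q); (u,v),rad=cv2.minEnclosingCircle(q)
        print("area",cv2.contourArea(q),"rect",np.round(r[0]),np.round(r[1]),round(r[2],1),"circ",round(u,1),round(v,1),round(rad,1),"world",px2w(c,[[u,v]],z)[0].round(1))
E
python3 -c "
from h import *
st()
c=snap('wrist','k1')
for p in [(360,240)]:pass
hsv=cv2.cvtColor(c['image'],cv2.COLOR_RGB2HSV)
u,v=w2px(c,[[622,66,20]])[0].astype(int);print(u,v,hsv[v,u],hsv[v,u-60])
h=hsv[v,u];blobs(c,(0,90,40),(18,255,255),19)
"
```

```text
eef_pos: [622.2, 63.7, 152.5]
force: [0.2, 1.2, 0.8]
eef_pos: [622.2, 66.6, 153.6]
force: [0.2, -0.0, 0.3]
t 29.92 tcp [622.2  66.6 153.6] closeyaw 93.19 tilt [ 0. -0. -1.] F [ 0.2 -0.   0.3] w 0.749 gf 0.0 j [-0.08  0.6   1.28 -0.    1.27 -1.71]
314 191 [ 13 141 103] [ 26  13 141]
area 1299.5 rect [312. 193.] [40. 41.] 90.0 circ 312.6 193.0 21.0 world [623.9  64.3  19. ]
area 2282.5 rect [ 76. 174.] [86. 31.] 90.0 circ 66.6 173.9 43.4 world [ 618.3 -159.1   19. ]
area 374.0 rect [327.  33.] [29. 16.] 13.0 circ 327.4 30.0 14.7 world [487.9  69.1  19. ]
area 174.5 rect [465.   5.] [10. 26.] 90.0 circ 465.0 0.5 13.0 world [461.  176.3  19. ]
area 281.0 rect [320.   4.] [ 9. 42.] 90.0 circ 320.0 0.5 21.0 world [467.2  61.9  19. ]
```

```bash
python3 -m inch '-1.4 -2.1 8 0 0 0;0 0 18 0 0 0;0 0 22 0 0 0;0 0 22 0 0 0;0 0 20 0 0 0;0 0 18 0 0 0;0 0 16 0 0 0;0 0 12 0 0 0;0 0 8 0 0 0;0 0 4 0 0 0' | sed -n '2p;4p'
python3 -m inch '0 0 0 0 0 0;0 0 0 0 0 0;0 0 0 0 0 0;0 0 0 0 0 0;0 0 0 0 0 0;0 0 0 0 0 0;0 0 0 0 0 0;0 0 0 0 0 0;0 0 0 0 0 0;0 0 0 0 0 0' 0 25 | sed -n '2p;4,6p'
python3 -m inch '0 0 -3 0 0 0;0 0 -6 0 0 0;0 0 -12 0 0 0;0 0 -18 0 0 0;0 0 -24 0 0 0;0 0 -24 0 0 0;0 0 -24 0 0 0;0 0 -22 0 0 0;0 0 -12 0 0 0;0 0 0 0 0 0' | sed -n '2p;4,6p'
python3 -c "
from h import *
st()
c=load('b6'); blobs(c,(0,50,60),(30,255,255),43); print(w2px(c,[[520,362.5,43]]))
u,v=w2px(c,[[540,350,43]])[0].astype(int); print(cv2.cvtColor(c['image'],cv2.COLOR_RGB2HSV)[v,u])
go(520.5,362.5,155,93.2)
"
```

```text
eef_pos: [623.3, 64.4, 4.4]
force: [0.6, -0.9, -0.0]
eef_pos: [624.2, 64.4, 6.4]
force: [0.6, 0.5, 5.6]
grip_width: 0.451
grip_force: 25.5
eef_pos: [624.9, 64.4, 154.7]
force: [-0.5, 0.6, -0.1]
grip_width: 0.45
grip_force: 25.2
t 32.47 tcp [624.9  64.4 154.7] closeyaw 93.19 tilt [ 0.006 -0.001 -1.   ] F [-0.5  0.6 -0.1] w 0.450 gf 25.2 j [-0.08  0.6   1.27 -0.    1.27 -1.71]
area 8433.5 rect [316. 190.] [133.  67.] 90.0 circ 314.5 190.4 71.3 world [513.1 362.2  43. ]
area 776.5 rect [108. 106.] [36. 28.] 26.6 circ 108.1 105.6 18.4 world [453.9 197.5  43. ]
area 2452.0 rect [144.  24.] [47. 86.] 90.0 circ 144.0 8.0 43.7 world [384.2 231.4  43. ]
[[314.4542131  198.41367514]]
[ 20  90 208]
turn units z -0.00 then shift [ 8.760e+01  3.034e+02 -3.000e-01] ; tilt fix xy units 0
```

```bash
python3 -m inch '5 15 0 0 0 0;10 33 0 0 0 0;10 33 0 0 0 0;10 33 0 0 0 0;10 33 0 0 0 0;10 33 0 0 0 0;10 33 0 0 0 0;10 33 0 0 0 0;8 31 0 0 0 0;5 26 0 0 0 0' | sed -n '2p;4p'
python3 -m inch '0 0 8 0 0 0;0 0 16 0 0 0;0 0 20 0 0 0;0 0 20 0 0 0;0 0 15 0 0 0;0 0 10 0 0 0;0 0 5 0 0 0;0 0 0 0 0 0;0 0 0 0 0 0;0 0 0 0 0 0' | sed -n '2p;4p'
python3 -c "
from h import *
st();go(520.3,362.7,50,93.2)
c=snap('wrist','k2');blobs(c,(0,120,40),(18,255,255),43+19)"
```

```text
eef_pos: [516.5, 364.7, 149.4]
force: [-0.9, -0.4, 0.4]
eef_pos: [519.4, 362.3, 57.6]
force: [0.0, 0.2, 0.7]
t 34.13 tcp [519.4 362.3  57.6] closeyaw 93.18 tilt [ 0.001  0.001 -1.   ] F [0.  0.2 0.7] w 0.447 gf 25.3 j [ 0.42  0.72  1.34  0.    1.09 -1.2 ]
turn units z -0.00 then shift [-0.9  0.3  7.6] ; tilt fix xy units 0
area 2249.5 rect [316. 241.] [36. 85.] 90.0 circ 315.5 256.5 42.6 world [518.7 362.4  62. ]
```

```bash
python3 -m inch '-0.9 0.3 2 0 0 0;0 0 2 0 0 0;0 0 1 0 0 0;0 0 1 0 0 0;0 0 0 0 0 0;0 0 0 0 0 0;0 0 0 0 0 0;0 0 0 0 0 0;0 0 0 0 0 0;0 0 0 0 0 0' | sed -n '2p;4p'
python3 -m inch '0 0 0.5 0 0 0;0 0 0.5 0 0 0;0 0 0.5 0 0 0;0 0 0 0 0 0;0 0 0 0 0 0;0 0 0 0 0 0;0 0 0 0 0 0;0 0 0 0 0 0;0 0 0 0 0 0;0 0 0 0 0 0' | sed -n '2p;4p'
```

```text
eef_pos: [519.9, 362.5, 50.6]
force: [-0.4, 0.6, -0.8]
eef_pos: [520.0, 362.5, 49.4]
force: [-1.6, -1.6, 6.0]
```

```bash
python3 -m inch '0 0 0 0 0 0;0 0 0 0 0 0;0 0 0 0 0 0;0 0 0 0 0 0;0 0 0 0 0 0;0 0 0 0 0 0;0 0 0 0 0 0;0 0 0 0 0 0;0 0 0 0 0 0;0 0 0 0 0 0' 0.75 | sed -n '2p;4,5p'
python3 -m inch '0 0 -5 0 0 0;0 0 -10 0 0 0;0 0 -15 0 0 0;0 0 -20 0 0 0;0 0 -25 0 0 0;0 0 -25 0 0 0;0 0 -20 0 0 0;0 0 0 0 0 0;0 0 0 0 0 0;0 0 0 0 0 0' | sed -n '2p;4p'
python3 -c "
from h import *
st();go(619,-173,150,80)
c=snap('wrist','b7');blobs(c,(0,120,40),(15,255,255),43+19);print(w2px(c,[[520,362.5,62],[520,362.5,58]]))"
```

```text
eef_pos: [519.9, 362.5, 49.1]
force: [0.4, 0.6, 0.2]
grip_width: 0.752
eef_pos: [519.6, 362.3, 168.7]
force: [0.5, 0.6, 0.4]
t 37.52 tcp [519.6 362.3 168.7] closeyaw 93.18 tilt [-0.001 -0.    -1.   ] F [0.5 0.6 0.4] w 0.751 gf 0.0 j [ 0.42  0.6   1.23  0.    1.31 -1.2 ]
turn units z 2.20 then shift [-190.9 -509.9   18.7] ; tilt fix xy units 0
area 1605.0 rect [316. 200.] [45. 45.] 90.0 circ 315.5 199.2 23.3 world [519.6 362.6  62. ]
area 555.5 rect [119. 107.] [31. 24.] 33.7 circ 119.2 107.2 15.5 world [454.5 207.4  62. ]
area 2244.0 rect [150.  23.] [46. 81.] 90.0 circ 149.8 12.0 41.6 world [387.3 236.4  62. ]
[[315.40178396 199.70804933]
 [315.39876208 198.48720598]]
```

```bash
python3 -m inch '0 0 0 0 0 0.55;0 0 0 0 0 0.55;0 0 0 0 0 0.55;-5 -15 0 0 0 0.55;-12 -33 0 0 0 0;-12 -33 0 0 0 0;-12 -33 0 0 0 0;-12 -33 0 0 0 0;-12 -33 0 0 0 0;-12 -33 0 0 0 0' 1 | sed -n '2p;4p'
python3 -m inch '-12 -33 0 0 0 0;-12 -33 0 0 0 0;-12 -33 0 0 0 0;-12 -33 0 0 0 0;-12 -33 0 0 0 0;-12 -33 0 0 0 0;-12 -33 0 0 0 0;-12 -33 0 0 0 0;-12 -26 0 0 0 0;-6 -6 0 0 0 0' | sed -n '2p;4p'
python3 -m inch '0 0 0 0 0 0;0 0 0 0 0 0;0 0 0 0 0 0;0 0 0 0 0 0;0 0 0 0 0 0;0 0 0 0 0 0;0 0 0 0 0 0;0 0 0 0 0 0;0 0 0 0 0 0;0 0 0 0 0 0' | sed -n '2p;4p'
python3 -c "
from h import *
st()
c=snap('wrist','sb');blobs(c,(5,80,60),(25,255,255),28)
print(w2px(c,[[619,-173,28],[596,-68,60]]))"
```

```text
eef_pos: [559.1, 137.8, 168.2]
force: [0.3, 0.6, 0.1]
eef_pos: [619.9, -176.0, 167.7]
force: [-0.3, -0.4, -0.6]
eef_pos: [620.3, -171.8, 169.1]
force: [0.0, -0.4, 0.9]
t 40.07 tcp [ 620.3 -171.8  169.1] closeyaw 79.98 tilt [-0. -0. -1.] F [ 0.  -0.4  0.9] w 1.001 gf 0.0 j [-0.45  0.62  1.19 -0.    1.33 -1.85]
area 3559.0 rect [314. 185.] [78. 47.] 90.0 circ 313.9 185.1 44.3 world [ 615.7 -172.5   28. ]
area 28208.5 rect [120. 125.] [250. 121.] 90.0 circ 113.5 124.8 135.8 world [ 530.5 -338.3   28. ]
[[313.92620311 188.58863487]
 [437.17968623 147.77111989]]
```

```bash
python3 -m inch '2.8 -1 10 0 0 0;0 0 20 0 0 0;0 0 24 0 0 0;0 0 24 0 0 0;0 0 22 0 0 0;0 0 20 0 0 0;0 0 18 0 0 0;0 0 14 0 0 0;0 0 8 0 0 0;0 0 4 0 0 0' | sed -n '2p;4p'
python3 -m inch '0 0 0 0 0 0;0 0 0 0 0 0;0 0 0 0 0 0;0 0 0 0 0 0;0 0 0 0 0 0;0 0 0 0 0 0;0 0 0 0 0 0;0 0 0 0 0 0;0 0 0 0 0 0;0 0 0 0 0 0' 0 40 | sed -n '2p;4,6p'
python3 -m inch '0 0 -3 0 0 0;0 0 -6 0 0 0;0 0 -12 0 0 0;0 0 -18 0 0 0;0 0 -24 0 0 0.25;0 0 -24 0 0 0.25;0 0 -20 0 0 0.25;0 0 -12 0 0 0.25;0 0 -5 0 0 0.3;0 0 0 0 0 0' | sed -n '2p;4,6p'
python3 -c "
from h import *
st()
a=np.radians(-17.8); p=np.array([529.7,-367.5])+48*np.array([np.cos(a),np.sin(a)]);print(p)
go(*p,120,72.2)"
```

```text
eef_pos: [617.0, -172.2, 4.0]
force: [-0.1, -0.8, -0.6]
eef_pos: [618.1, -172.6, 6.3]
force: [-1.3, -0.4, 6.4]
grip_width: 0.52
grip_force: 41.4
eef_pos: [618.0, -172.6, 131.7]
force: [-0.1, 0.4, -0.5]
grip_width: 0.518
grip_force: 40.6
t 42.62 tcp [ 618.  -172.6  131.7] closeyaw 72.12 tilt [ 0.003 -0.002 -1.   ] F [-0.1  0.4 -0.5] w 0.518 gf 40.6 j [-0.45  0.65  1.24 -0.    1.24 -1.71]
[ 575.40221085 -382.17337464]
turn units z -0.01 then shift [ -23.5 -212.6   11.7] ; tilt fix xy units 0
```

```bash
python3 -m inch '-1 -10 0 0 0 0;-3 -27 0 0 0 0;-3 -27 0 0 0 0;-3 -27 0 0 0 0;-3 -27 0 0 0 0;-3 -27 0 0 0 0;-3 -27 0 0 0 0;-3 -24 0 0 0 0;-1 -12 0 0 0 0;0 -4 0 0 0 0' | sed -n '2p;4p'
python3 -m inch '0 0 8 0 0 0;0 0 16 0 0 0;0 0 20 0 0 0;0 0 20 0 0 0;0 0 20 0 0 0;0 0 16 0 0 0;0 0 10 0 0 0;0 0 4 0 0 0;0 0 2 0 0 0;0 0 0 0 0 0' | sed -n '2p;4p'
python3 -c "
from h import *
st();go(575.4,-382,10.5,72.2)"
```

```text
eef_pos: [573.2, -383.2, 128.3]
force: [0.5, -0.1, -0.6]
eef_pos: [574.8, -380.9, 13.5]
force: [0.2, -0.2, -1.0]
t 44.28 tcp [ 574.8 -380.9   13.5] closeyaw 72.21 tilt [ 0. -0. -1.] F [ 0.2 -0.2 -1. ] w 0.522 gf 40.7 j [-0.75  0.89  1.14  0.    1.11 -2.02]
turn units z 0.00 then shift [-0.9 -0.9  3. ] ; tilt fix xy units 0
```

```bash
python3 -m inch '0 0 1 0 0 0;0 0 1 0 0 0;0 0 0.7 0 0 0;0 0 0.7 0 0 0;0 0 0 0 0 0;0 0 0 0 0 0;0 0 0 0 0 0;0 0 0 0 0 0;0 0 0 0 0 0;0 0 0 0 0 0' | sed -n '2p;4p'
python3 -m inch '0 0 0 0 0 0;0 0 0 0 0 0;0 0 0 0 0 0;0 0 0 0 0 0;0 0 0 0 0 0;0 0 0 0 0 0;0 0 0 0 0 0;0 0 0 0 0 0;0 0 0 0 0 0;0 0 0 0 0 0' 0.8 | sed -n '2p;4,5p'
python3 -m inch '0 0 -5 0 0 0;0 0 -15 0 0 0;0 0 -22 0 0 0;0 0 -25 0 0 0;0 0 -25 0 0 0;0 0 -25 0 0 0;0 0 -22 0 0 0;0 0 -15 0 0 0;0 0 -8 0 0 0;0 0 0 0 0 0' | sed -n '2p;4p'
python3 -c "
from h import *
st();go(575,-68,170,104)
c=snap('wrist','t1')"
```

```text
eef_pos: [574.6, -381.4, 10.3]
force: [-1.7, 1.0, 5.1]
eef_pos: [574.4, -381.2, 9.7]
force: [0.8, 0.7, -0.3]
grip_width: 0.801
eef_pos: [574.9, -381.6, 173.8]
force: [0.6, -0.4, 0.1]
t 46.78 tcp [ 574.9 -381.6  173.8] closeyaw 72.18 tilt [ 0.002 -0.002 -1.   ] F [ 0.6 -0.4  0.1] w 0.802 gf 0.0 j [-0.76  0.73  1.   -0.    1.41 -2.02]
turn units z -5.30 then shift [-76.  304.2   3.8] ; tilt fix xy units 0
```

```bash
python3 -m inch '0 0 0 0 0 -0.88;0 0 0 0 0 -0.88;0 0 0 0 0 -0.88;0 0 0 0 0 -0.88;0 0 0 0 0 -0.88;0 0 0 0 0 -0.9;-6 15 0 0 0 0;-11 33 0 0 0 0;-11 33 0 0 0 0;-11 33 0 0 0 0' 0.85 | sed -n '2p;4p'
python3 -m inch '-11 33 0 0 0 0;-11 33 0 0 0 0;-11 33 0 0 0 0;-11 33 0 0 0 0;-8 33 0 0 0 0;-5 20 0 0 0 0;0 0 0 0 0 0;0 0 0 0 0 0;0 0 0 0 0 0;0 0 0 0 0 0' | sed -n '2p;4p'
python3 -c "
from h import *
st()
c=snap('wrist','br');print(w2px(c,[[596,-68,60],[596,-68,0]]))
t=load('t1')['image'][:,:,::-1];w=c['image'][:,:,::-1]
cv2.imwrite('pics/m5.png',np.hstack([cv2.resize(w[80:280,240:390],None,fx=3,fy=3,interpolation=2),cv2.resize(t[0:400,150:380],None,fx=1.5,fy=1.5)]))"
```

```text
eef_pos: [584.0, -259.6, 169.8]
force: [1.1, -0.4, -0.1]
eef_pos: [595.1, -68.9, 171.0]
force: [-0.6, 0.5, 0.1]
t 48.50 tcp [595.1 -68.9 171. ] closeyaw 103.90 tilt [-0.001  0.    -1.   ] F [-0.6  0.5  0.1] w 0.848 gf 0.0 j [-0.31  0.52  1.35 -0.    1.27 -2.12]
[[315.75686545 199.06756617]
 [315.62568398 184.212974  ]]
```

View pics/m5.png

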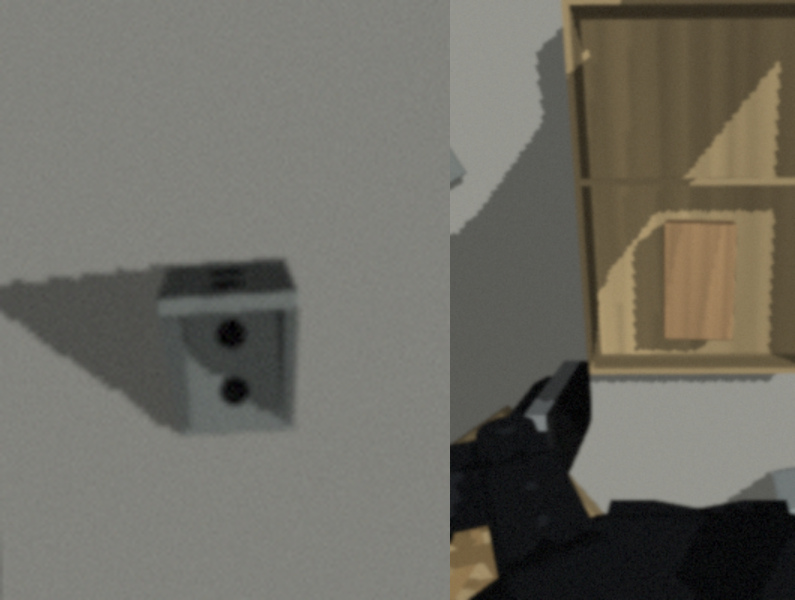

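The short block lies square in the wide compartment. For the bracket (left half, 3x):
- The leg's top back edge runs (160,302)–(297,292).
- The foot's front corners are (187,432) and (295,427).
- The back's bottom edge runs (168,268)–(285,260).

```bash
python3 -c "
from h import *
c=load('br'); k=np.array([[160,302],[297,292],[187,432],[295,427],[168,268],[285,260]])/3+[240,80]
r=fit(c,k,[[-16,-20,60],[-16,20,60],[44,-20,5],[44,20,5],[-16,-20,0],[-16,20,0]],[596,-68,.25]);print(r)
st();go(r[0][0],r[0][1],16,r[0][2]+90)
t=load('t1'); q=px2w(t,[[150+(577-450)/1.5,181/1.5],[150+(563-450)/1.5,2/1.5],[150+(592-450)/1.5,374/1.5]],30);print(q)
a=np.radians(-17.8); p=np.array([529.7,-367.5]);X=np.array([np.cos(a),np.sin(a)]);Y=np.array([-X[1],X[0]])
print([(round((x[:2]-p)@X,1),round((x[:2]-p)@Y,1)) for x in q])
"
```

```text
(array([594.1, -67. ,  18.3]), np.float64(1.84))
t 48.55 tcp [595.2 -69.  171.2] closeyaw 103.90 tilt [-0.001  0.    -1.   ] F [0.1 0.2 0.5] w 0.860 gf 0.0 j [-0.31  0.52  1.35 -0.    1.27 -2.12]
turn units z -0.73 then shift [  0.4   2.2 155.2] ; tilt fix xy units 0
[[ 493.20052666 -431.58429554   30.        ]
 [ 403.03851136 -403.77032777   30.        ]
 [ 612.40094397 -468.42257984   30.        ]]
[(np.float64(-15.2), np.float64(-72.2)), (np.float64(-109.5), np.float64(-73.3)), (np.float64(109.6), np.float64(-70.8))]
```

```bash
python3 -m inch '0.4 2.2 8 0 0 -0.63;0 0 20 0 0 0;0 0 24 0 0 0;0 0 24 0 0 0;0 0 22 0 0 0;0 0 20 0 0 0;0 0 18 0 0 0;0 0 12 0 0 0;0 0 7 0 0 0;0 0 4 0 0 0' | sed -n '2p;4p'
python3 -m inch '0 0 0 0 0 0;0 0 0 0 0 0;0 0 0 0 0 0;0 0 0 0 0 0;0 0 0 0 0 0;0 0 0 0 0 0;0 0 0 0 0 0;0 0 0 0 0 0;0 0 0 0 0 0;0 0 0 0 0 0' 0 70 | sed -n '2p;4,6p'
python3 -m inch '0 0 -3 0 0 0;0 0 -6 0 0 0;0 0 -12 0 0 0;0 0 -18 0 0 0;0 0 -24 0 0 0;0 0 -24 0 0 0;0 0 -20 0 0 0;0 0 -12 0 0 0;0 0 -5 0 0 0;0 0 0 0 0 0' | sed -n '2p;4,6p'
python3 -c "
from h import *
st()
a=np.radians(-17.8)
for dx in(-75,):
  p=np.array([529.7,-367.5])+dx*np.array([np.cos(a),np.sin(a)]);print(p);go(*p,140,72.2)"
```

```text
eef_pos: [594.3, -66.2, 12.0]
force: [0.2, -0.8, -0.6]
eef_pos: [595.1, -66.1, 13.9]
force: [-0.8, 0.0, 6.5]
grip_width: 0.461
grip_force: 71.3
eef_pos: [594.8, -65.9, 138.3]
force: [-0.2, -0.1, -1.7]
grip_width: 0.462
grip_force: 70.6
t 51.05 tcp [594.8 -65.9 138.3] closeyaw 107.76 tilt [ 0.002 -0.001 -1.   ] F [-0.2 -0.1 -1.7] w 0.462 gf 70.6 j [-0.31  0.55  1.39 -0.    1.2  -2.19]
[ 458.29029554 -344.57285213]
turn units z 5.93 then shift [  44.8 -307.1   -1.7] ; tilt fix xy units 0
```

```bash
python3 -m inch '0 0 0 0 0 0.5;0 0 0 0 0 0.8;0 0 0 0 0 0.8;0 0 0 0 0 0.8;0 0 0 0 0 0.8;0 0 0 0 0 0.8;0 0 0 0 0 0.8;0 0 0 0 0 0.63;2 -12 0 0 0 0;4 -28 0 0 0 0' | sed -n '2p;4p'
python3 -m inch '4 -30 0 0 0 0;4 -30 0 0 0 0;4 -30 0 0 0 0;4 -30 0 0 0 0;4 -30 0 0 0 0;4 -30 0 0 0 0;4 -30 0 0 0 0;4 -28 0 0 0 0;4 -18 0 0 0 0;3 -11 0 0 0 0' | sed -n '2p;4p'
python3 -m inch '0 0 8 0 0 0;0 0 16 0 0 0;0 0 20 0 0 0;0 0 20 0 0 0;0 0 14 0 0 0;0 0 8 0 0 0;0 0 4 0 0 0;0 0 0 0 0 0;0 0 0 0 0 0;0 0 0 0 0 0' | sed -n '2p;4p'
python3 -c "
from h import *
st();go(458.3,-344.6,18,72.2)
snap('wrist','t2')"
```

```text
eef_pos: [576.2, -100.7, 135.7]
force: [0.5, 0.3, -2.6]
eef_pos: [455.7, -346.3, 136.0]
force: [-0.7, 0.8, -2.3]
eef_pos: [458.1, -344.6, 47.6]
force: [0.0, 0.3, -3.2]
t 53.55 tcp [ 458.1 -344.6   47.6] closeyaw 72.20 tilt [ 0.001 -0.001 -1.   ] F [ 0.   0.3 -3.2] w 0.457 gf 70.9 j [-0.85  0.62  1.55  0.    0.97 -2.11]
turn units z 0.00 then shift [-0.2  0.  29.6] ; tilt fix xy units 0
```

```bash
python3 -m inch '0 0 5 0 0 0;0 0 7 0 0 0;0 0 7 0 0 0;0 0 4 0 0 0;0 0 2 0 0 0;0 0 1.5 0 0 0;0 0 0 0 0 0;0 0 0 0 0 0;0 0 0 0 0 0;0 0 0 0 0 0' | sed -n '2p;4p'
python3 -m inch '0 0 0.7 0 0 0;0 0 0.7 0 0 0;0 0 0.7 0 0 0;0 0 0.7 0 0 0;0 0 0.5 0 0 0;0 0 0 0 0 0;0 0 0 0 0 0;0 0 0 0 0 0;0 0 0 0 0 0;0 0 0 0 0 0' | sed -n '2p;4p'
```

```text
eef_pos: [457.7, -344.4, 20.4]
force: [0.6, -0.3, -1.9]
eef_pos: [457.6, -344.3, 18.0]
force: [-3.9, 3.5, 10.4]
```

Contact with the tray floor. Release, retreat and check.

```bash
python3 -m inch '0 0 0 0 0 0;0 0 0 0 0 0;0 0 0 0 0 0;0 0 0 0 0 0;0 0 0 0 0 0;0 0 0 0 0 0;0 0 0 0 0 0;0 0 0 0 0 0;0 0 0 0 0 0;0 0 0 0 0 0' 0.8 | sed -n '2p;4,5p'
python3 -m inch '0 0 -5 0 0 0;0 0 -12 0 0 0;0 0 -18 0 0 0;0 0 -22 0 0 0;0 0 -25 0 0 0;0 0 -25 0 0 0;0 0 -22 0 0 0;0 0 -15 0 0 0;0 0 -9 0 0 0;0 0 0 0 0 0' | sed -n '2p;4p'
python3 -c "
from h import *
st()
c=snap('wrist','t3')
# predicted bracket outline vs edges: compare grey (low-saturation) blob with projection
hsv=cv2.cvtColor(c['image'],cv2.COLOR_RGB2HSV)
a=np.radians(-17.8);Rz=np.array([[np.cos(a),-np.sin(a)],[np.sin(a),np.cos(a)]])
P=np.array([[-16,-20,64],[-16,20,64],[44,-20,9],[44,20,9],[-16,-20,4],[-16,20,4]],float)
P[:,:2]=P[:,:2]@Rz.T+[457.7,-344.4]
q=w2px(c,P);print('pred bbox',q.min(0).round(),q.max(0).round())
tr=np.array([[-107,-71,4],[-15,-71,4],[-15,71,4],[-107,71,4]],float);tr[:,:2]=tr[:,:2]@Rz.T+[529.7,-367.5]
m=np.zeros(hsv.shape[:2],np.uint8);cv2.fillPoly(m,[w2px(c,tr).astype(np.int32)],1)
g=(m>0)&(hsv[...,1]<50);g=cv2.morphologyEx(g.astype(np.uint8),cv2.MORPH_OPEN,np.ones((3,3)))
y,x=np.nonzero(g);print('grey bbox',x.min(),y.min(),x.max(),y.max(),g.sum())
s=snap('scene','s9')
# motion of other parts: compare with first scene image at small knob, small bracket, tape
o=load('scene1')['image'].astype(int);n=s['image'].astype(int);d=np.abs(n-o).max(2)
for nm,(u0,v0,u1,v1) in dict(tape=(335,178,364,208),smk=(384,193,400,207),smb=(384,230,400,260)).items(): print(nm,np.percentile(d[v0:v1,u0:u1],[50,90,99]))
"
```

```text
eef_pos: [457.6, -344.3, 16.9]
force: [-0.5, -0.3, 0.2]
grip_width: 0.801
eef_pos: [458.2, -344.9, 172.5]
force: [0.3, 0.2, 0.0]
t 56.93 tcp [ 458.2 -344.9  172.5] closeyaw 72.19 tilt [ 0.003 -0.003 -1.   ] F [0.3 0.2 0. ] w 0.802 gf 0.0 j [-0.85  0.47  1.44  0.    1.24 -2.11]
pred bbox [292. 167.] [341. 225.]
grey bbox 293 166 339 223 2371
tape [ 4.  8. 12.]
smk [ 4.  7. 12.]
smb [ 4.  8. 10.]
```

```bash
python3 -c "
from rig import ctrl
print(ctrl.finish_job())"
```

```text
the job is handed in; nothing more can be done
None
```

Both course kits are packed as asked and handed in at about 57 s of the 144 s allowed; image checks put every part in its intended place, and the smaller knob, smaller bracket and tape measure have not moved.

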